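Lock the filter-box lid screw with the flat key

TASK

The lid of the dust filter box is held by two captive slotted screws; the dark steel one is already locked, but the brass one is still undone. Take the yellow flat key from its wooden stand, put its blade in the slot of the brass screw and turn it clockwise (seen from above) until it is fully home against its stop, then put the key back upright in its stand. Leave the dark steel screw locked.

Things in the scene. Friction and masses are not known exactly. Their poses are not given: they have to be found in the camera images.
- key: Yellow flat key, loose, 0.1 kg, upright. Origin: centre of the blade's lower tip; z up the key, x along the blade's width. Steel blade 34 (x) x 5 mm (y), z 0 to 24 mm; round steel collar, diameter 54, z 24 to 30; yellow handle 40 (x) x 24 mm (y), z 30 to 96: grip across the 24 mm, near z = 65 mm. A half turn about z changes nothing.
- key_stand: Pale wooden block 84 (x) x 64 (y) x 34 mm high, fixed. Origin: centre of its underside. A pocket 46 (x) x 20 mm (y), 30 mm deep, is cut in the middle of its top; the key's blade hangs in it, blade along x, and its collar rests on the block's top, so the seated key's origin is 10 mm above the stand's.
- brass_slot (a point): Centre of the brass screw's slot floor; x along the slot, z up on the screw's axis. Head diameter 48 mm; slot right across it, 13 wide, 10 mm deep, bevelled: the blade has 4 mm play each side and turns about 0.25 rad before it drives the screw. Set in a white ferrule, diameter 64, at either end of a grey box's lid (lid top 9 mm below, 70 mm above the table); the steel screw is 140 mm away.
- brass_screw (a joint): Turn of the brass screw in rad, growing clockwise seen from above up to a stop at 1.2 (home: slot in line with two red ticks on the ferrule and with the lid's long side). Starts between 0 and 0.4. Turning takes about 0.1 N m; it keeps its height and stays where it is left.
- steel_screw (a joint): Turn of the dark steel screw, of the same shape and sense: it starts home at 1.2 and shall stay there.
There are look-alikes about, which are no part of the job. Of the things like the key, leave any that is blue; of the rest the smaller one is meant. What is shaped like the key_stand but green is not meant.

How it is judged (in metres and radians):
On the way:
1. the brass screw has been turned home with the key's blade in its slot (value of joint brass_screw above 1 rad and distance between key and brass_slot below 0.02 m), for 0.2 s.
At the end, for the whole second after the job is handed in: The brass screw is home (within 0.2 rad of its stop), the dark steel screw is still home, and the key stands upright (within 10 degrees) and at rest in its stand, its collar down on the block (within 6 mm) and its axis within 18 mm of the stand's centre (value of joint each of brass_screw, steel_screw above 1 rad and horizontal distance between key and key_stand below 0.018 m and z of key in the frame of key_stand below 0.016 m and angle between key's own z axis and vertical below 0.17 rad and linear speed of key below 0.02 m/s); the robot touches nothing.
It fails at once if the dark steel screw is turned away from home (value of joint steel_screw below 1 rad).
It also fails if it takes over 58 s, if anything falls off the work surface, if the arm or the gripper's body presses on something with over 40 N, if the wrist force passes 120 N, or if a joint passes its speed limit or range.

ROBOT

A 6-joint arm with a two-finger parallel gripper is mounted at the origin on a cart in front of the work surface, level with it; the furniture and walls round the work are solid. World frame = base frame: x ahead of the robot, y to its left, z up, the work surface at z = 0. Lengths are in mm, angles in rad, forces in N, time in s.
With the tool pointing down it reaches from about 350 to 875 mm from the base axis. Payload 4.2 kg.
Tool frame: the origin (TCP) lies at the very end of the fingers, on their centre line; the grasp point (between the pads) lies 19 mm behind it; z points along the fingers, y is the direction in which the jaws open and shut (so a half turn about z gives the same grasp; the last joint's range is limited). The gripper opens to 87 mm and grips with 3 to 60 N. Pads are 19 mm wide; open, the fingers measure 117 mm over their backs; the gripper's body (75 mm by 190 mm) begins 51 mm behind the grasp point.
Start: joints at [1.514, 0.385, 0.008, 0, -1.194, -0.259], TCP at [194.078, 594.082, 222.55] pointing down, gripper open.
Joint ranges: [-3.14, 3.14], [-1.21, 2.06], [-1.07, 1.41], [-3.16, 2.05], [-2.99, -0.16], [-3.1, 3.1]. Speed limits (rad/s): [2.79, 2.79, 3.14, 3.14, 3.14, 3.14].

INTERFACE

Orientations are given as a rotation vector (axis times angle).
In Python, from bench import robot, get_image, calibration, order gives the robot as it stands.
- The arm moves only by the tool step_arm, never from a script. Its argument "deltas" is text: rows parted by semicolons, each of 7 numbers parted by spaces: the shift along the tool's x, y, z in mm, then the turn, a rotation vector about the tool's x, y, z in degrees, then the closure, from 0 (fully open) to 1 (shut). A call has 1 to 20 rows; each row is the pose to reach, as a shift and turn from the pose commanded when the call began, along the tool's axes at that moment; what a row does not reach only later rows make up. A row lasts 1/10 s, in which the tool goes at most 50 mm and 8.59 degrees, less where a joint would pass 70% of its speed; a pose out of reach is approached as far as the arm can. A call with a gripper value outside its range is refused whole. The fingers move at their own pace and stop on an object; the grip force is fixed at half the most. Time passes only in rows, so rows that repeat a pose let the fingers close. It gives the time, the measured TCP pose, the force and the opening at its end, in the units of the state.
- robot.get_obs(): the state, without advancing time (a new reading comes with each control period).
- get_image(name): name is "scene" or "side" or "wrist"; returns (picture, depth): 384x512x3 uint8, blue, green, red; 384x512 float32, mm along the optical axis (not along the pixel's ray), 0 where there is no reading.
- calibration(name): a dict with "K" (3x3 intrinsics, pixels), "rvec" (rotation vector, rad) and "tvec" (3), from world to camera coordinates, as OpenCV has them; the wrist camera has in their place "tool_from_camera" (4x4, takes a point from camera to tool coordinates, whose origin is the TCP and whose axes are the flange's). Camera axes: x right, y down, z forward; pixel columns grow to the right and rows downward; lengths in mm; the calibration is good to about 2 mm. A picture is of the moment at which its call begins: read the wrist's pose just before it. calibration takes no time and is no camera call.
- order.job_done(): hands the job in, once; it reports no verdict.
The state is a dict: "time_s": time; "joint_pos": joint angles; "qd": joint speeds; "joint_efforts": joint torques, N m; "position": TCP position; "eef_rot": TCP orientation; "wrist_force": force on the tool from outside, world axes, zero at the start; "moment": the same for the moment, N m; "opening": opening from 0.0 (shut) to 1.0 (fully open).
Only numpy, scipy, OpenCV 4.12 (cv2) and the standard library are available. Lean on these libraries where they do the work, as an engineer would, in place of code of your own. Each camera call takes 0.05 s, during which the arm holds its last target. There are 200 camera calls.

## Working session

There is one attempt and no reset: what is moved stays moved. The work goes in short steps, Python scripts to look and compute and a tool call to move; the robot and the scene stay as the last step left them, time stands still between calls to the robot, and variables do not carry over. Pictures are saved under pics/ and viewed, about 8 in all and at most 12, crops included, and the job is handed in when it is done.

Besides the shell and the picture viewer there is one more tool, called after "Call:" as name(argument=value, ...), one argument or row to a line, values as JSON. step_arm: Moves the arm, as the interface text tells. Its arguments: {"type":"object","properties":{"deltas":{"type":"string"}},"required":["deltas"]}

```bash
mkdir -p pics; ls; cat > h.py <<'E'
import numpy as np,cv2
from scipy.spatial.transform import Rotation as R
from bench import robot,get_image,calibration,order
def cam(name,obs=None):
    c=calibration(name);K=np.array(c["K"])
    if name=="wrist":
        T=np.eye(4);T[:3,:3]=R.from_rotvec(obs["eef_rot"]).as_matrix();T[:3,3]=obs["position"]
        return K,T@np.array(c["tool_from_camera"])
    Rm=R.from_rotvec(np.ravel(c["rvec"])).as_matrix();T=np.eye(4);T[:3,:3]=Rm.T;T[:3,3]=-Rm.T@np.ravel(c["tvec"])
    return K,T
def plane(K,T,uv,z):
    uv=np.atleast_2d(uv).astype(float);d=np.c_[uv,np.ones(len(uv))]@np.linalg.inv(K).T@T[:3,:3].T
    o=T[:3,3];return o+d*((z-o[2])/d[:,2])[:,None]
def cloud(K,T,dep):
    v,u=np.indices(dep.shape);p=np.stack([u,v,np.ones_like(u)],-1)@np.linalg.inv(K).T*dep[...,None]
    return p@T[:3,:3].T+T[:3,3]
E
python3 - <<'E'
from h import *
o=robot.get_obs();print(o)
ims={}
for n in("scene","side","wrist"):
    im,d=get_image(n);cv2.imwrite(f"pics/{n}0.png",im);np.savez(f"{n}0.npz",im=im,d=d);ims[n]=im
    K,T=cam(n,o);print(n,K.tolist(),T.round(2).tolist())
cv2.imwrite("pics/both0.png",cv2.resize(np.hstack([ims["scene"],ims["side"]]),(800,300)))
E
```

```text
pics
{'time_s': 0.0, 'joint_pos': array([ 1.51359214e+00,  3.85549987e-01,  6.61724005e-03, -5.25287342e-04,
       -1.19398393e+00, -2.58592248e-01]), 'qd': array([-0.00018045,  0.00023923, -0.00147542, -0.00011402, -0.00100758,
       -0.00043244]), 'joint_efforts': array([-2.13512803e-04, -3.90663099e+01,  1.87399989e+01,  4.21966910e+00,
        1.09312581e-02, -1.93677215e-04]), 'position': array([193.90093628, 593.5228574 , 221.45630246]), 'eef_rot': array([ 3.10033138e+00, -4.93954183e-01, -4.27920755e-04]), 'wrist_force': array([ 0.03851175, -0.42374246,  0.02195346]), 'moment': array([0.00880963, 0.01347636, 0.02443387]), 'opening': 0.9995751820194922}
scene [[416.76746326949103, 0.0, 253.06876383268002], [0.0, 416.76746326949103, 189.01804943372744], [0.0, 0.0, 1.0]] [[0.78, -0.39, 0.5, 117.42], [-0.63, -0.45, 0.63, -469.63], [-0.02, -0.8, -0.6, 565.92], [0.0, 0.0, 0.0, 1.0]]
side [[433.6002678077696, 0.0, 250.55710195678944], [0.0, 433.6002678077696, 190.5366461448084], [0.0, 0.0, 1.0]] [[0.31, -0.55, 0.78, -174.16], [-0.95, -0.18, 0.25, -149.27], [0.0, -0.81, -0.58, 618.38], [0.0, 0.0, 0.0, 1.0]]
wrist [[324.23892073340477, 0.0, 258.2406077902738], [0.0, 324.23892073340477, 186.75489539006477], [0.0, 0.0, 1.0]] [[-0.31, -0.91, -0.26, 264.49], [-0.95, 0.3, 0.08, 570.73], [0.0, 0.28, -0.96, 382.77], [0.0, 0.0, 0.0, 1.0]]
```

View pics/scene0.png

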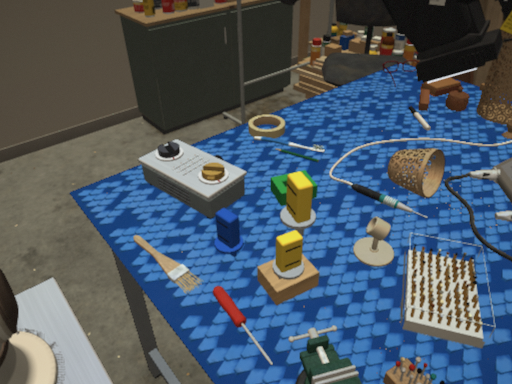

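View pics/side0.png

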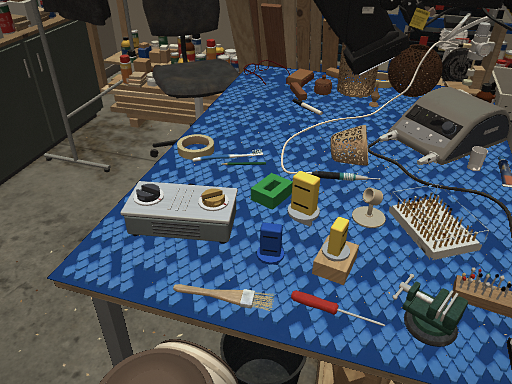

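Scene view: the two yellow keys are at scene (289,250), standing in the pale block, and at (298,198), the larger one beside the green stand. The blue one is at (229,230). The smaller yellow key in the pale stand is the one meant. The brass screw is at scene (212,172), side (213,198); the steel screw is at scene (170,150).

```bash
cat > m.py <<'E'
from h import *
for n in("scene","side"):
    z=np.load(n+"0.npz");im,d=z["im"],z["d"];K,T=cam(n);P=cloud(K,T,d);hsv=cv2.cvtColor(im,cv2.COLOR_BGR2HSV)
    H,S,V=[hsv[...,i].astype(int) for i in range(3)];Z=P[...,2];ok=d>0
    def rect(m,name):
        q=P[m]
        if len(q)<5:print(n,name,len(q));return
        r=cv2.minAreaRect(q[:,:2].astype(np.float32));b=cv2.boxPoints(r);e=[b[1]-b[0],b[2]-b[1]];L=max(e,key=np.linalg.norm)
        print(n,name,len(q),"c",np.round(r[0],1),"sz",np.round(r[1],1),"long-axis deg",round(np.degrees(np.arctan2(L[1],L[0]))%180,1),"z",np.percentile(q[:,2],[2,50,98]).round(1))
    Y=ok&(H>20)&(H<33)&(S>170)&(V>120)
    k,lab,st,ce=cv2.connectedComponentsWithStats(Y.astype(np.uint8))
    for i in range(1,k):
        if st[i,4]>150:
            m=lab==i;print(ce[i].round());rect(m,"yel");zt=np.percentile(Z[m],97);rect(m&(Z>zt-5),"yeltop")
            c=P[m].mean(0);near=ok&(np.hypot(P[...,0]-c[0],P[...,1]-c[1])<60)
            rect(near&(Z>30)&(Z<37.5)&(H>8)&(H<22)&(S>60),"standtop");rect(near&(Z>37.5)&(Z<43)&(S<80),"collar")
    u,v={"scene":(212,172),"side":(214,199)}[n];print("brass px",P[v,u].round(1))
    c=plane(K,T,(u,v),89)[0];near=ok&(np.hypot(P[...,0]-c[0],P[...,1]-c[1])<45)
    rect(near&(Z>74)&(S<60)&(V>150),"ferrule");rect(near&(Z>84)&(S>90),"brasshead")
    rect(ok&(np.hypot(P[...,0]-c[0],P[...,1]-c[1])<200)&(Z>66)&(Z<74)&(S<60),"lid")
    u0,v0=u,v;cr=cv2.resize(im[v0-40:v0+40,u0-65:u0+35],None,fx=4,fy=4,interpolation=cv2.INTER_CUBIC)
    u1,v1={"scene":(289,245),"side":(325,225)}[n];c2=cv2.resize(im[v1-64:v1+56,u1-50:u1+50],(267,320),interpolation=cv2.INTER_CUBIC)
    cv2.imwrite(f"pics/c_{n}.png",np.hstack([cr,c2]))
cv2.imwrite("pics/crop1.png",np.vstack([cv2.resize(cv2.imread(f"pics/c_{n}.png"),None,fx=.93,fy=.93) for n in("scene","side")]))
E
python3 m.py
```

```text
[299. 181.]
scene yel 288 c [566.8 -34.2] sz [51.7 29.5] long-axis deg 74.0 z [118.7 123.4 125.3]
scene yeltop 264 c [566.8 -34.2] sz [51.7 29.5] long-axis deg 74.0 z [120.5 123.6 125.4]
scene standtop 0
scene collar 245 c [562.4 -38.6] sz [57.9 68.2] long-axis deg 131.2 z [37.5 38.4 41.4]
[289. 239.]
scene yel 250 c [ 461.6 -121. ] sz [23.3 37.5] long-axis deg 167.3 z [101.3 105.2 106.7]
scene yeltop 242 c [ 461.6 -121. ] sz [23.3 37.5] long-axis deg 167.3 z [102.1 105.2 106.7]
scene standtop 791 c [ 460.2 -123.1] sz [66.3 84.5] long-axis deg 170.4 z [30.5 33.3 35.5]
scene collar 257 c [ 458.  -126.2] sz [39.6 52.6] long-axis deg 136.8 z [37.8 39.4 42.5]
brass px [486.7 135.3  88.2]
scene ferrule 29 c [488.  135.1] sz [39.6 60.7] long-axis deg 141.0 z [74.1 74.8 86.5]
scene brasshead 197 c [494.1 144.3] sz [48.1 44. ] long-axis deg 59.4 z [84.2 87.7 89.6]
scene lid 2450 c [481.4 213.2] sz [117.  228.9] long-axis deg 101.0 z [66.7 69.3 73.5]
brass px [481.6 137.9  88.9]
side ferrule 87 c [487.9 141.9] sz [48.9 60.7] long-axis deg 114.0 z [74.  74.9 76.8]
side brasshead 226 c [494.6 146.1] sz [47.2 43.6] long-axis deg 41.6 z [84.3 88.7 91.3]
side lid 2692 c [492.5 156.5] sz [118.6 344.2] long-axis deg 100.8 z [67.1 70.5 73.5]
```

View pics/crop1.png

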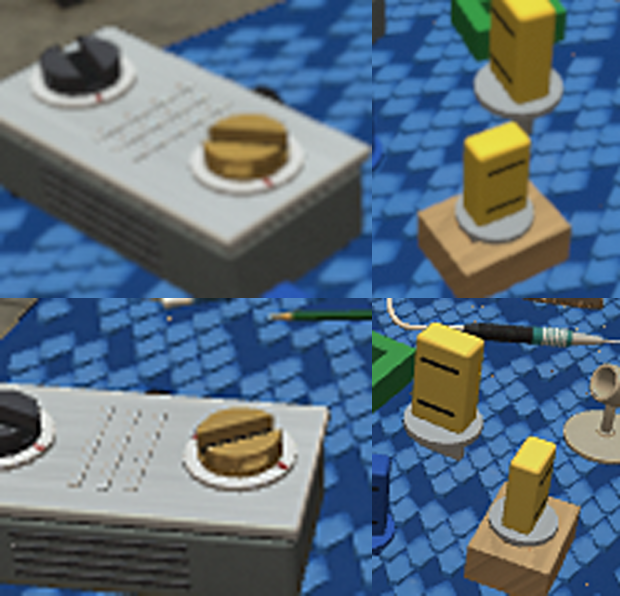

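The crop confirms it: the smaller yellow key sits in the wooden stand. Its top was measured at z 105 and the stand at 84 x 66. Next I go over the brass screw for a wrist look.

Call:
step_arm(
  deltas="30 23 -10 0 0 0 0;65 51 -38 0 0 0 0;100 78 -38 0 0 0 0;135 106 -38 0 0 0 0;170 133 -38 0 0 0 0;205 161 -38 0 0 0 0;240 188 -38 0 0 0 0;275 216 -38 0 0 0 0;310 243 -38 0 0 0 0;345 270 -38 0 0 0 0;380 298 -38 0 0 0 0;410 322 -38 0 0 0 0;424 333 -38 0 0 0 0;424 333 -38 0 0 0 0;424 333 -38 0 0 0 0;424 333 -38 0 0 0 0",
)

```text
time_s: 1.75
position: [493.3, 146.4, 260.5]
eef_rot: [-3.103, 0.493, 0.0]
wrist_force: [0.3, -0.7, 0.7]
opening: 0.998
```

```bash
cat > w.py <<'E'
import sys
from h import *
o=robot.get_obs();print(o["time_s"],o["position"].round(1),o["joint_pos"].round(3),o["wrist_force"].round(1),o["opening"])
im,d=get_image("wrist");n=sys.argv[1];K,T=cam("wrist",o);np.savez(n+".npz",im=im,d=d,K=K,T=T);cv2.imwrite(f"pics/{n}.png",im)
p=T[:3,:3].T@(np.array([494,145,89.])-T[:3,3]);uv=(K@p)[:2]/p[2];print("brass expected px",uv.round())
E
python3 w.py w1
```

```text
1.75 [493.3 146.4 260.5] [ 0.604  0.169 -0.196 -0.    -1.206  0.652] [ 0.3 -0.7  0.7] 0.9976925006323841
brass expected px [259. 166.]
```

View pics/w1.png

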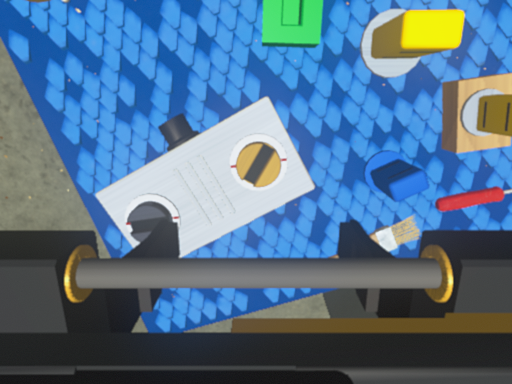

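The wrist view shows the brass head at about (259,164), with a dark slot running up-right. The red ticks are at (233,163) and (286,160). The steel screw is at (152,222). I'll measure these now.

```bash
cat > b.py <<'E'
from h import *
z=np.load("w1.npz");im,K,T=z["im"],z["K"],z["T"]
hsv=cv2.cvtColor(im,cv2.COLOR_BGR2HSV);H,S,V=[hsv[...,i].astype(int) for i in range(3)]
v,u=np.indices(H.shape);r=np.hypot(u-259,v-163)
# brass outer contour: hull of brass px
m=(r<32)&(H>8)&(H<30)&(S>100)
pts=np.c_[u[m],v[m]].astype(np.int32);hull=cv2.convexHull(pts)[:,0]
w=plane(K,T,hull,89);(c,rad)=cv2.minEnclosingCircle(w[:,:2].astype(np.float32));print("brass top c",np.round(c,1),"rad",rad, "ell",cv2.fitEllipse(w[:,:2].astype(np.float32)))
# slot dark
d=(r<20)&(V<95);k,lab,st,ce=cv2.connectedComponentsWithStats(d.astype(np.uint8));i=1+np.argmax(st[1:,4]);ys,xs=np.where(lab==i)
w=plane(K,T,np.c_[xs,ys],85)[:,:2];print("slot",len(w),w.mean(0).round(1));e,V_=np.linalg.eigh(np.cov(w.T));a=V_[:,1];print("slot deg",np.degrees(np.arctan2(a[1],a[0]))%180,np.sqrt(e))
red=(r<36)&(S>110)&((H<6)|(H>172))
k,lab,st,ce=cv2.connectedComponentsWithStats(red.astype(np.uint8));P=[]
for i in range(1,k):
    print(ce[i].round(1),st[i,4])
    P.append((st[i,4],plane(K,T,ce[i],75)[0,:2]))
P=sorted(P,key=lambda t:-t[0])[:2];t=P[0][1]-P[1][1];print("ticks mid",(P[0][1]+P[1][1])/2,"dist",np.hypot(*t),"deg",np.degrees(np.arctan2(t[1],t[0]))%180)
wh=(r<38)&(V>205)&(S<40);pts=np.c_[u[wh],v[wh]].astype(np.int32)
cv2.imwrite("pics/w1c.png",cv2.resize(im[120:210,190:340],None,fx=5,fy=5,interpolation=cv2.INTER_CUBIC))
# key top & stand
y=(H>20)&(H<33)&(S>170)&(V>100)
E
python3 b.py
```

```text
brass top c [495.5 145.7] rad 23.40580940246582 ell ((495.4348449707031, 146.0763702392578), (45.545040130615234, 46.384544372558594), 57.44477081298828)
slot 405 [495.9 145.2]
slot deg 132.10800752376593 [ 3.22823068 11.94524087]
[284. 159.] 3
[233.5 166. ] 4
ticks mid [494.75243875 145.52483258] dist 55.56351145176998 deg 79.9644324652101
```

View pics/w1c.png

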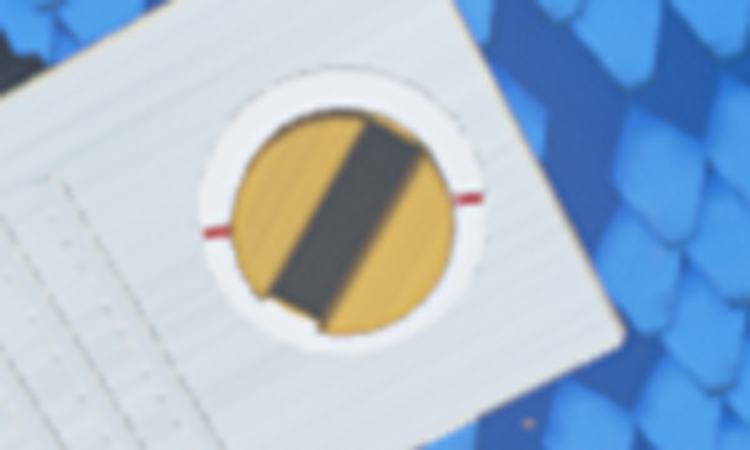

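The slot is at 132° world and the ticks are at 80°, so 52° (0.91 rad) is left to turn, which puts the start at about 0.29, inside the stated range. The lid's long side measures about 101°, which disagrees with the ticks, so I will trust the stop torque and check against the image. Next, over the key.

Call:
step_arm(
  deltas="8 35 5 0 0 -1 0;16 75 10 0 0 -3 0;24 115 15 0 0 -5 0;32 155 20 0 0 -7 0;40 195 25 0 0 -8 0;48 235 30 0 0 -8 0;52 258 30 0 0 -8 0;53 265 30 0 0 -8 0;53 265 30 0 0 -8 0;53 265 30 0 0 -8 0",
)

```text
time_s: 2.8
position: [462.1, -121.5, 230.7]
eef_rot: [-3.129, 0.274, -0.001]
wrist_force: [0.1, 0.6, -0.4]
opening: 1.0
```

```bash
python3 w.py w2; cat > k.py <<'E'
from h import *
z=np.load("w2.npz");im,d,K,T=z["im"],z["d"],z["K"],z["T"]
hsv=cv2.cvtColor(im,cv2.COLOR_BGR2HSV);H,S,V=[hsv[...,i].astype(int) for i in range(3)];P=cloud(K,T,d)
def rec(w,t):
    r=cv2.minAreaRect(w[:,:2].astype(np.float32));b=cv2.boxPoints(r);e=[b[1]-b[0],b[2]-b[1]];L=max(e,key=np.linalg.norm)
    print(t,len(w),np.round(r[0],1),np.round(r[1],1),np.degrees(np.arctan2(L[1],L[0]))%180)
near=(d>0)&(np.hypot(P[...,0]-461,P[...,1]+122)<65)
y=near&(H>20)&(H<33)&(S>150)&(P[...,2]>100);v,u=np.where(y);rec(plane(K,T,np.c_[u,v],106),"top(ray)");print(np.median(P[y][:,2]))
s=near&(P[...,2]>30)&(P[...,2]<37.5)&(H>8)&(H<22)&(S>60);v,u=np.where(s);rec(plane(K,T,np.c_[u,v],34),"stand");print(np.median(P[s][:,2]))
E
python3 k.py
```

```text
2.8 [ 462.1 -121.5  230.7] [ 0.084  0.125 -0.326 -0.    -1.119  1.312] [ 0.1  0.6 -0.4] 1.0001788270109877
brass expected px [-16. 189.]
top(ray) 2738 [ 378.5 -151.9] [463.1 180. ] 70.608284
325.2976250361919
stand 1560 [ 460.2 -121.7] [62.4 83.7] 169.95386
33.02827106896308
```

View pics/w2.png

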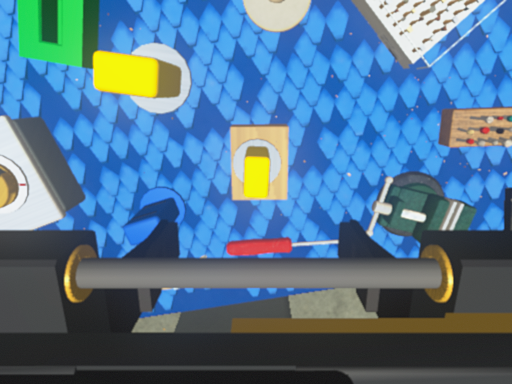

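The wrist view shows the key at (257,175), centred in its stand with the blade line pointing away from the arm. The stand's centre is (460.2,-121.7) at 170°, and the tool is aligned with it. I'm descending to grasp at key z = 65 (TCP z 56).

Call:
step_arm(
  deltas="-2 0 30 0 0 0 0;-2 0 65 0 0 0 0;-2 0 100 0 0 0 0;-2 0 130 0 0 0 0;-2 0 155 0 0 0 0;-2 0 170 0 0 0 0;-2 0 175 0 0 0 0;-2 0 175 0 0 0 0.3;-2 0 175 0 0 0 0.6;-2 0 175 0 0 0 1;-2 0 175 0 0 0 1;-2 0 175 0 0 0 1;-2 0 175 0 0 0 1;-2 0 175 0 0 0 1;-2 0 175 0 0 0 1;-2 0 175 0 0 0 1",
)

```text
time_s: 4.45
position: [459.8, -122.1, 55.6]
eef_rot: [-3.129, 0.277, -0.0]
wrist_force: [-1.2, 0.5, 1.0]
opening: 0.27
```

Call:
step_arm(
  deltas="0 0 -15 0 0 0 1;0 0 -45 0 0 0 1;0 0 -80 0 0 0 1;0 0 -110 0 0 0 1;0 -10 -125 0 0 0 1;-1 -30 -130 0 0 3 1;-3 -60 -130 0 0 8 1;-4 -90 -130 0 0 13 1;-6 -120 -130 0 0 18 1;-7 -150 -130 0 0 23 1;-8 -180 -130 0 0 28 1;-10 -210 -130 0 0 33 1;-11 -240 -130 0 0 37 1;-12 -260 -130 0 0 38 1;-12.3 -269.6 -130 0 0 38 1;-12.3 -269.6 -130 0 0 38 1;-12.3 -269.6 -130 0 0 38 1",
)

```text
time_s: 6.15
position: [494.4, 144.7, 185.1]
eef_rot: [2.868, -1.28, -0.001]
wrist_force: [0.2, -0.2, -0.9]
opening: 0.274
```

```bash
python3 - <<'E'
from h import *
o=robot.get_obs();p=o["position"];M=R.from_rotvec(o["eef_rot"]).as_matrix()
print(o["time_s"],p.round(1),o["opening"],"yaw",np.degrees(np.arctan2(M[1,0],M[0,0])),"tilt",M[:,2].round(4),"tool delta to screw",(M.T@(np.array([495.,145.6,p[2]])-p)).round(1), o["wrist_force"].round(1),o["moment"].round(2))
out=[]
for n,c in(("scene",(215,150)),("side",(215,170))):
    im,_=get_image(n);u,v=c;out.append(cv2.resize(im[v-60:v+60,u-60:u+60],(400,400),interpolation=cv2.INTER_CUBIC))
cv2.imwrite("pics/hover.png",np.hstack(out))
E
```

```text
6.15 [494.4 144.7 185.1] 0.2742916676364012 yaw -48.09999381458852 tilt [-1.2e-03 -7.0e-04 -1.0e+00] tool delta to screw [-0.3 -1.  -0. ] [ 0.2 -0.2 -0.9] [ 0.03  0.01 -0.01]
```

View pics/hover.png

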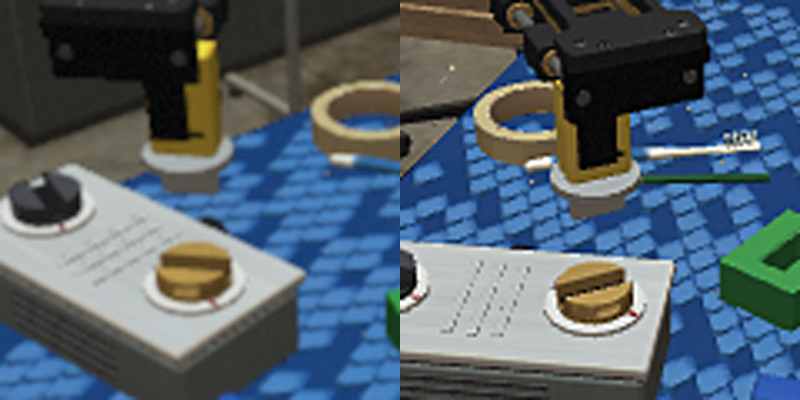

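The key hangs straight in the gripper over the brass screw, with the blade parallel to the slot. I'm lowering it in with force checks.

Call:
step_arm(
  deltas="-0.3 -1 10 0 0 0 1;-0.3 -1 25 0 0 0 1;-0.3 -1 38 0 0 0 1;-0.3 -1 45 0 0 0 1;-0.3 -1 48 0 0 0 1;-0.3 -1 51 0 0 0 1;-0.3 -1 54 0 0 0 1;-0.3 -1 54 0 0 0 1",
)

```text
time_s: 7.05
position: [495.5, 146.3, 131.5]
eef_rot: [2.869, -1.28, -0.0]
wrist_force: [-0.3, 0.9, -0.8]
opening: 0.273
```

Call:
step_arm(
  deltas="0 0 2 0 0 0 1;0 0 4 0 0 0 1;0 0 4 0 0 0 1;0 0 4 0 0 6 1;0 0 4 0 0 12 1;0 0 4 0 0 18 1;0 0 4 0 0 24 1;0 0 4 0 0 24 1",
)

```text
time_s: 7.85
position: [496.4, 146.8, 127.9]
eef_rot: [-2.539, 1.847, -0.002]
wrist_force: [1.6, 0.2, -2.5]
opening: 0.272
```

```bash
cat > s.py <<'E'
from h import *
o=robot.get_obs();M=R.from_rotvec(o["eef_rot"]).as_matrix()
print(o["time_s"],o["position"].round(1),o["opening"].round(3),"yaw",np.degrees(np.arctan2(M[1,0],M[0,0])).round(2),o["wrist_force"].round(1),o["moment"].round(3),"j",o["joint_pos"].round(2))
E
python3 s.py
```

```text
Traceback (most recent call last):
  File "s.py", line 3, in <module>
    print(o["time_s"],o["position"].round(1),o["opening"].round(3),"yaw",np.degrees(np.arctan2(M[1,0],M[0,0])).round(2),o["wrist_force"].round(1),o["moment"].round(3),"j",o["joint_pos"].round(2))
                                             ^^^^^^^^^^^^^^^^^^
AttributeError: 'float' object has no attribute 'round'
```

```bash
sed -i 's/o\["opening"\].round(3)/round(o["opening"],3)/' s.py; python3 s.py
```

```text
7.85 [496.4 146.8 127.9] 0.272 yaw -72.05 [ 1.6  0.2 -2.5] [ 0.181 -0.67   0.094] j [ 0.6   0.3  -0.39  0.   -0.88 -0.29]
```

Call:
step_arm(
  deltas="0 0 0 0 0 5 1;0 0 0 0 0 10 1;0 0 0 0 0 15 1;0 0 0 0 0 20 1;0 0 0 0 0 25 1;0 0 0 0 0 28 1;0 0 0 0 0 28 1",
)

```text
time_s: 8.55
position: [496.7, 146.6, 127.9]
eef_rot: [-2.019, 2.404, -0.002]
wrist_force: [4.9, -0.3, -2.3]
opening: 0.274
```

```bash
python3 s.py
```

```text
8.55 [496.7 146.6 127.9] 0.274 yaw -99.94 [ 4.9 -0.3 -2.3] [-0.25  -1.482  0.069] j [ 0.6   0.3  -0.39  0.   -0.88 -0.78]
```

Call:
step_arm(
  deltas="0 0 0 0 0 4 1;0 0 0 0 0 8 1;0 0 0 0 0 10 1;0 0 0 0 0 10 1",
)

```text
time_s: 8.95
position: [496.6, 146.5, 128.0]
eef_rot: [-1.802, 2.57, -0.001]
wrist_force: [3.9, -1.5, -2.9]
opening: 0.274
```

```bash
python3 s.py
```

```text
8.95 [496.6 146.5 128. ] 0.274 yaw -109.93 [ 3.9 -1.5 -2.9] [-0.328 -1.565  0.126] j [ 0.6   0.3  -0.39  0.   -0.88 -0.95]
```

Call:
step_arm(
  deltas="0 0 0 0 0 2 1;0 0 0 0 0 4 1;0 0 0 0 0 4 1",
)

```text
time_s: 9.25
position: [496.3, 146.6, 128.0]
eef_rot: [-1.711, 2.632, -0.001]
wrist_force: [4.3, -1.4, -3.9]
opening: 0.276
```

```bash
python3 s.py
```

```text
9.25 [496.3 146.6 128. ] 0.276 yaw -113.94 [ 4.3 -1.4 -3.9] [-0.203 -1.658  0.086] j [ 0.6   0.3  -0.39  0.   -0.88 -1.02]
```

Call:
step_arm(
  deltas="0 0 0 0 0 2 1;0 0 0 0 0 4 1;0 0 0 0 0 4 1",
)

```text
time_s: 9.55
position: [497.0, 146.2, 128.0]
eef_rot: [-1.619, 2.689, -0.003]
wrist_force: [7.3, -3.5, -4.2]
opening: 0.276
```

```bash
python3 s.py
```

```text
9.55 [497.  146.2 128. ] 0.276 yaw -117.89 [ 7.3 -3.5 -4.2] [-0.956 -2.489  0.274] j [ 0.6   0.3  -0.39  0.   -0.88 -1.09]
```

Call:
step_arm(
  deltas="0 0 0 0 0 2 1;0 0 0 0 0 3 1;0 0 0 0 0 3 1",
)

```text
time_s: 9.85
position: [497.2, 146.2, 128.0]
eef_rot: [-1.552, 2.729, -0.004]
wrist_force: [7.0, -3.7, -5.3]
opening: 0.277
```

```bash
python3 s.py
```

```text
9.85 [497.2 146.2 128. ] 0.277 yaw -120.75 [ 7.  -3.7 -5.3] [-1.159 -2.666  0.69 ] j [ 0.6   0.3  -0.39  0.   -0.88 -1.14]
```

The torque rose from 0.09 to 0.69 N m at the expected angle, so the stop is reached. I'm holding, backing the blade off to the slot's middle, and lifting.

Call:
step_arm(
  deltas="0 0 0 0 0 0 1;0 0 0 0 0 0 1;0 0 0 0 0 0 1;0 0 0 0 0 -4 1;0 0 0 0 0 -9 1;0 0 0 0 0 -14 1;0 0 0 0 0 -18 1;0 0 0 0 0 -18 1;0 0 -4 0 0 -18 1;0 0 -12 0 0 -18 1;0 0 -25 0 0 -18 1;0 0 -45 0 0 -18 1;0 0 -75 0 0 -18 1;0 0 -100 0 0 -18 1;0 0 -110 0 0 -18 1;0 0 -110 0 0 -18 1",
)

```text
time_s: 11.45
position: [495.9, 146.7, 239.2]
eef_rot: [-1.951, 2.457, -0.0]
wrist_force: [-0.1, -0.4, -2.8]
opening: 0.273
```

```bash
python3 s.py; python3 w.py w3; python3 - <<'E'
from h import *
im=np.load("w3.npz")["im"]
a,_=get_image("scene");b,_=get_image("side")
c=[cv2.resize(x,(400,300),interpolation=cv2.INTER_CUBIC) for x in(a[120:210,140:260],b[90:210,120:280])]
cv2.imwrite("pics/after.png",np.vstack([np.hstack(c),np.hstack([cv2.resize(im,(400,300)),cv2.resize(a,(400,300))])]))
E
```

```text
11.45 [495.9 146.7 239.2] 0.273 yaw -103.1 [-0.1 -0.4 -2.8] [ 0.14  -0.093  0.009] j [ 0.6   0.19 -0.23 -0.   -1.15 -0.83]
11.45 [495.9 146.7 239.2] [ 0.602  0.187 -0.228 -0.    -1.152 -0.83 ] [-0.1 -0.4 -2.8] 0.27282528758890395
brass expected px [258. 171.]
```

View pics/after.png

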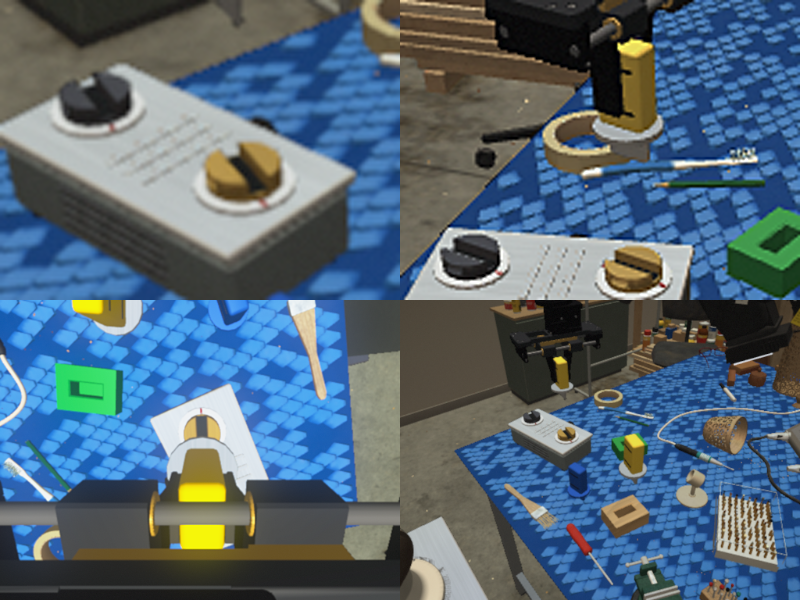

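The after views show the brass slot in line with its red tick and parallel to the home steel slot, with the key still square in the gripper. I'm going back to above the stand.

Call:
step_arm(
  deltas="12 -1 10 0 0 -4 1;32 -3 20 0 0 -11 1;54 -5 30 0 0 -19 1;78 -8 40 0 0 -27 1;104 -10 40 0 0 -35 1;130 -13 40 0 0 -43 1;156 -15 40 0 0 -51 1;182 -18 40 0 0 -59 1;208 -20 45 0 0 -67 1;234 -23 55 0 0 -75 1;256 -25 70 0 0 -83 1;266 -26 90 0 0 -89 1;269.8 -26.1 110 0 0 -93 1;269.8 -26.1 119 0 0 -93 1;269.8 -26.1 119 0 0 -93 1;269.8 -26.1 119 0 0 -93 1;269.8 -26.1 119 0 0 -93 1",
)

```text
time_s: 13.3
position: [460.6, -122.0, 119.4]
eef_rot: [-3.129, 0.276, -0.003]
wrist_force: [0.3, -0.4, -1.1]
opening: 0.272
```

```bash
python3 s.py; python3 - <<'E'
from h import *
a,_=get_image("scene");b,_=get_image("side")
c=[cv2.resize(x,(400,480),interpolation=cv2.INTER_CUBIC) for x in(a[170:314,230:350],b[150:294,270:390])]
cv2.imwrite("pics/back.png",np.hstack(c))
E
```

```text
13.3 [ 460.6 -122.   119.4] 0.272 yaw -10.08 [ 0.3 -0.4 -1.1] [-0.008  0.02  -0.009] j [ 0.08  0.24 -0.49  0.   -0.83  1.31]
```

View pics/back.png

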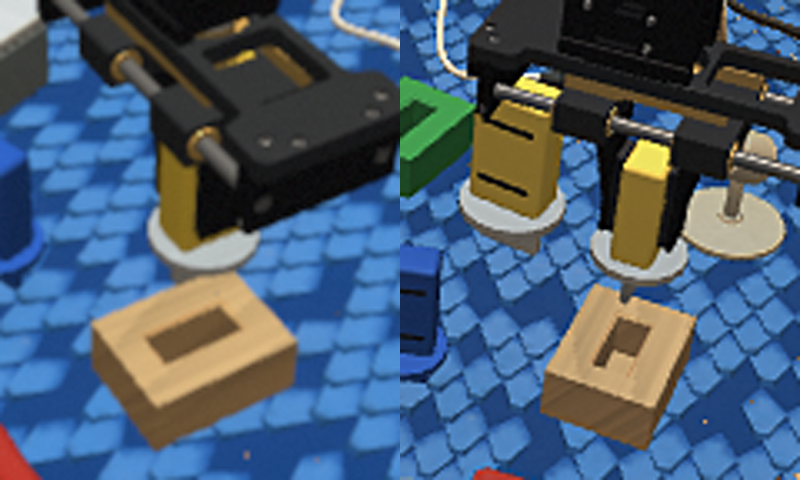

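The key is upright and its blade lines up with the empty pocket in both views. I'm lowering to TCP z ≈ 56 (about 63 mm down), slowly at the end.

Call:
step_arm(
  deltas="0 0 10 0 0 0 1;0 0 22 0 0 0 1;0 0 32 0 0 0 1;0 0 38 0 0 0 1;0 0 44 0 0 0 1;0 0 50 0 0 0 1;0 0 56 0 0 0 1;0 0 60 0 0 0 1;0 0 62 0 0 0 1;0 0 63 0 0 0 1;0 0 63 0 0 0 1;0 0 63 0 0 0 1",
)

```text
time_s: 14.6
position: [460.0, -122.4, 55.8]
eef_rot: [-3.129, 0.276, -0.001]
wrist_force: [-0.1, 0.2, -2.6]
opening: 0.272
```

Call:
step_arm(
  deltas="0 0 0 0 0 0 0.6;0 0 0 0 0 0 0.5;0 0 0 0 0 0 0.3;0 0 0 0 0 0 0;0 0 0 0 0 0 0;0 0 0 0 0 0 0;0 0 -8 0 0 0 0;0 0 -25 0 0 0 0;0 0 -50 0 0 0 0;0 0 -85 0 0 0 0;0 0 -120 0 0 0 0;0 0 -155 0 0 0 0;0 0 -175 0 0 0 0;0 0 -175 0 0 0 0;0 0 -175 0 0 0 0",
)

```text
time_s: 16.1
position: [459.4, -122.2, 230.8]
eef_rot: [-3.129, 0.277, -0.001]
wrist_force: [-0.2, 0.4, -0.3]
opening: 0.998
```

```bash
python3 s.py; python3 w.py w4; sed 's/w2/w4/' k.py > k4.py; python3 k4.py; python3 - <<'E'
from h import *
for n in("scene","side"):
    im,d=get_image(n);np.savez(n+"1.npz",im=im,d=d);cv2.imwrite(f"pics/{n}1.png",im)
    K,T=cam(n)
    P=cloud(K,T,d);hsv=cv2.cvtColor(im,cv2.COLOR_BGR2HSV)
    m=(d>0)&(hsv[...,0]>20)&(hsv[...,0]<33)&(hsv[...,1]>150)&(np.hypot(P[...,0]-461,P[...,1]+122)<45)&(P[...,2]>100)
    print(n,m.sum(),P[m].mean(0).round(1) if m.any() else "")
a=cv2.imread("pics/scene1.png");b=cv2.imread("pics/side1.png")
g=lambda x,s:cv2.resize(x,s,interpolation=cv2.INTER_CUBIC)
cv2.imwrite("pics/final.png",np.vstack([np.hstack([g(a[120:210,140:260],(400,300)),g(b[160:250,120:240],(400,300))]),np.hstack([g(a[210:300,230:350],(400,300)),g(b[205:295,275:395],(400,300))])]))
E
```

```text
16.1 [ 459.4 -122.2  230.8] 0.998 yaw -10.11 [-0.2  0.4 -0.3] [-0.008  0.124 -0.008] j [ 0.08  0.12 -0.33 -0.   -1.12  1.31]
16.1 [ 459.4 -122.2  230.8] [ 8.200e-02  1.210e-01 -3.310e-01 -1.000e-03 -1.119e+00  1.312e+00] [-0.2  0.4 -0.3] 0.9984905147969372
brass expected px [-18. 187.]
top(ray) 2788 [ 374.5 -153.9] [464.3 186.5] 69.46262
325.529215758758
stand 1676 [ 460.  -121.7] [62.4 83.5] 169.89279
33.04877049689267
scene 291 [ 460.9 -126.1  110.1]
side 171 [ 459.6 -122.6  105.4]
```

View pics/final.png

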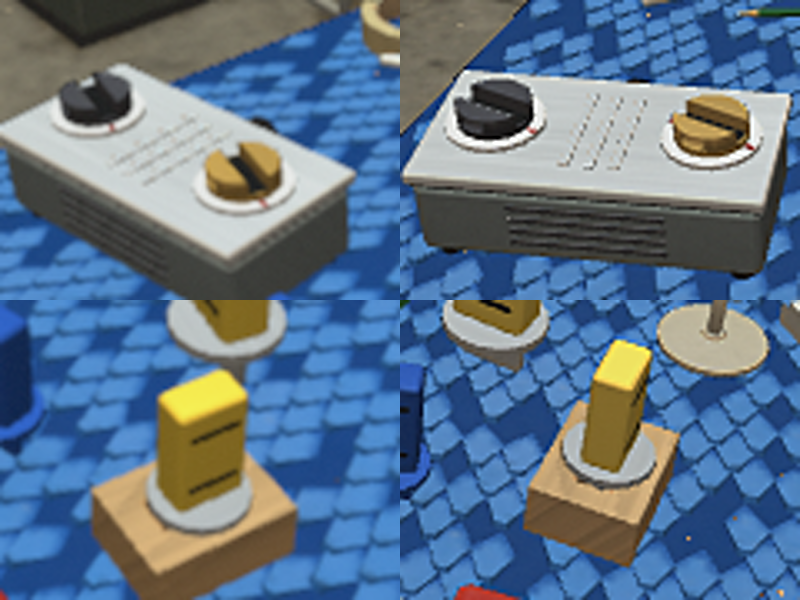

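The key is seated upright in its stand, the brass slot is on its tick and parallel to the steel slot, and the gripper is clear.

```bash
python3 -c "
from bench import order
print(order.job_done())"
```

```text
the job is handed in; nothing more can be done
None
```

I turned the brass screw home with the small yellow key, put the key back upright in its wooden stand, and handed the job in at about 16 s of the 58 s allowed.

- **Brass screw:** the torque rose from about 0.09 to 0.69 N m near the expected angle, so it is against its stop. In the last views its slot lines up with the red tick and is parallel to the dark steel slot. I judged that by eye and did not measure the slot angle again after turning.
- **Steel screw:** it was never touched and looks unchanged.
- **Key:** the final side view puts its top at (459.6, -122.6, z 105), against the stand's centre at (460.0, -121.7). The collar is down on the block, and the gripper is open and about 125 mm above the key.

**Checks that disagreed or failed:**
- The lid's long side measured about 101°, but the red ticks are at 80°. I went by the ticks and the stop torque, which agreed with each other.
- The wrist camera's measurement of the key top failed both times because the colour mask also caught other yellow pixels.
- The final scene view gave a key top of z 110 at y -126, about 5 mm high and 4 mm off, probably because the mask also caught other yellow or brass-coloured pixels.

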